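# Line up a mirror-stage adapter plate with a drift pin and fit its bolt

### The arm

A 7-joint arm with a two-finger parallel gripper is mounted at the origin on the work surface. World frame = base frame: x ahead of the robot, y to its left, z up, the work surface at z = 0. Lengths are in m, angles in rad, forces in N, time in s.
With the tool pointing down it reaches from about 0.4 to 0.85 m from the base axis. Payload 4.5 kg.
Tool frame: the origin (TCP) lies at the very end of the fingers, on their centre line; the grasp point (between the pads) lies 19 mm behind it (hold_point_z is the distance from the TCP to the grasp point, in m); x points along the fingers, z is the direction in which the jaws open and shut, and the axes are right-handed (so a half turn about x gives the same grasp; the last joint's range is limited). The gripper opens to 88 mm and grips with 3 to 60 N. Pads are 18 mm wide; open, the fingers measure 123 mm over their backs; the gripper's body (75 mm by 187 mm) begins 45 mm behind the grasp point.
Start: joints at [1.164, 0.689, -0.195, 1.565, 0.157, 0.902, -0.215], TCP at [0.267, -0.565, 0.239] pointing down, gripper open.
Joint ranges: [-3.01, 3.01], [-0.46, 2.08], [-1.47, 1.51], [0.13, 2.56], [-1, 4.14], [0.04, 2.09], [-2.66, 2.66]. Speed limits (rad/s): [2.57, 2.57, 3.14, 3.14, 3.14, 3.14, 3.14].

### API

Orientations are given as [roll, pitch, yaw] about the fixed x, y, z axes, in that order (R = Rz(yaw) Ry(pitch) Rx(roll)).
In Python, from bench import read_state, get_image, sign_off, silhouettes, hold_point_z gives the robot as it stands.
- The arm moves only by the shell command python3 -m inch 'ROWS'. ROWS is JSON, a list of rows, each a list of 3 entries, a list of its own where there are three numbers: the turn, a rotation vector about the tool's x, y, z in rad, then the shift along the tool's x, y, z in m, then the finger opening in m, from 0 to 0.0881. In form: [[[wx, wy, wz], [dx, dy, dz], claw], ...]. A call has 1 to 20 rows; each row is the pose to reach, as a shift and turn from the pose measured when the call began, along the tool's axes at that moment; what a row does not reach only later rows make up. A row lasts 1/12 s, in which the tool goes at most 41.7 mm and 7.16 degrees, less where a joint would pass 70% of its speed; a pose out of reach is approached as far as the arm can. A call with a gripper value outside its range is refused whole. The fingers move at their own pace and stop on an object; the grip force is fixed at half the most. Time passes only in rows, so rows that repeat a pose let the fingers close. It gives the time, the measured TCP pose, the force and the opening at its end, in the units of the state.
- read_state(): the state, without advancing time (a new reading comes with each control period).
- get_image(name): name is "scene" or "top" or "wrist"; returns a dict with "img" (400x640x3 uint8, red, green, blue), "fx", "fy", "cx", "cy" (pixels), "pose" (4x4, takes a point from camera to world coordinates). Camera axes: x right, y down, z forward; pixel columns grow to the right and rows downward; lengths in m; the calibration is good to about 2 mm. The wrist camera is an equidistant fisheye: a pixel r from the principal point sees the ray r / f radians off the axis. A picture is of the moment at which its call begins. There is no depth.
- sign_off(): hands the job in, once; it reports no verdict.
Trained networks look in a picture, given as the dict that the camera call returned (one of the last four; its "shot" number tells which), for a name from the list of things; names that differ only in an ending like _2 or _b are one class to them, and where a whole thing is asked for, a point or a joint stands for the part that bears it (a point fixed in the world has none). Each returns a list of dicts, best first, with "conf" (0 to 1); they miss things now and then, are a little off and sometimes report something else, mostly with a low value. They report only what shows in the picture. A call takes as long as a camera call. They do not tell look-alikes from the thing itself.
- silhouettes(picture, target): "region" (400x640 bool, what is visible of it) and "rect" ([centre column, centre row, width, height] in pixels, round what is visible of it).
The state is a dict: "clock": time; "q": joint angles; "joint_velocities": joint speeds; "effort": joint torques, N m; "tool_pos": TCP position; "orientation": TCP orientation; "contact_force": force on the tool from outside, world axes, zero at the start; "moment": the same for the moment, N m; "finger_gap": finger opening in m.
Only numpy, scipy, OpenCV 4.12 (cv2) and the standard library are available. Lean on these libraries where they do the work, as an engineer would, in place of code of your own. Each camera call takes 0.05 s, during which the arm holds its last target.

### The job

The adapter plate hangs on one bolt and has swung out of line with the block underneath. Put the tapered drift pin through the plate's larger hole, use it to swing the plate back over the hidden socket in the block, and work it down until its collar sits flat on the plate, feeling your way rather than forcing it, and leave it in; only then push the bolt into the smaller hole until its head is flat on the plate. Turn the plate with the drift pin, not with the gripper, and leave the other equipment alone.

Things in the scene. Friction and masses are not known exactly. Their poses are not given: they have to be found in the camera images.
- drift_hole (a point): Centre of the mouth (upper face) of the drift hole, the larger of the two open holes in the aluminium plate: 17 mm across, through the 8 mm plate. The plate is 130 x 108 mm, level, its upper face 79 mm above the table. Axes of the plate: x from the pivot bolt towards the hole end, z up. From here the pivot axis is at x = -85, y = 32 mm and the bolt hole at x = 0, y = 64 mm.
- bolt_hole (a point): Centre of the mouth (upper face) of the bolt hole, the smaller open hole of the plate, 14 mm across; same axes as drift_hole. 1 mm under the plate lies the block, with a socket of the same diameter for each of the two holes, 46 mm deep, placed as the plate's holes are about the pivot.
- pivot (a point): Point on the plate's upper face, on the vertical axis of the bolt already fitted (head 10 mm high), about which the plate turns with friction: 2 to 3 N at the holes moves it and it stays where left. It has swung counter-clockwise (from above) off the sockets: at the drift hole it must come back clockwise by 5 to 45 mm, different every time.
- pin_grip (a point): Centre of the drift pin's handle, where to grip it: cylinder 18 mm across, 46 mm long; z is the pin's axis, up. Pin 95 mm long, 0.13 kg: from the tip up a flat-ended cone 26 mm long, 13 mm across at the tip and 16 at its top; an 18 mm plain shank 16 mm across; a collar 26 mm across, 5 mm thick; the handle. This point is 72 mm above the tip, 28 mm above the collar's underside.
- pin_collar (a point): Point on the pin's axis at the underside of its collar, 44 mm above the tip; fully home it lies on the plate's face at the drift hole. At first the pin stands upright in its own black stand (56 x 56 x 54 mm), collar resting on it, the rest of the way down in an 18 mm hole.
- bolt_grip (a point): Centre of the bolt's head, where to grip it: knurled cylinder 24 mm across, 44 mm high; z is the bolt's axis, up. No thread: it is pushed in, not turned. Bolt 70 mm long, 0.11 kg: shank 12 mm across and 26 mm long with a 4 mm chamfer at the foot. This point is 48 mm above the foot, 22 mm above the head's underside.
- bolt_under_head (a point): Point on the bolt's axis at the underside of its head, 26 mm above the foot; fully home it lies on the plate's face at the bolt hole. At first the bolt stands upright in its own black stand (56 x 56 x 36 mm), head resting on it, shank in a 14 mm hole.
- stage: The fixed base, 150 x 130 mm, carrying the black socket block (136 x 116 mm, top 70 mm above the table) and the plate. Origin on the pivot axis at table height, x roughly along the plate. The block's own turn about the pivot, up to 0.2 rad either way, is not measured and the plate mostly covers its sockets: feel for them. A pin slid over the block drags the plate along and drops in at the socket.
- pin: The drift pin (see pin_grip); origin at its tip.
- bolt: The bolt (see bolt_grip); origin at the centre of its foot.
- lens_mount: Bystander, leave it alone: lens in a black ring on a post and square foot, about 60x60x130 mm; origin at its underside.
- mirror_mount: Bystander, leave it alone: black mirror mount with brass adjusting screws on a post and square foot, about 60x60x125 mm; origin at its underside.
- screwdriver: Bystander, leave it alone: lying screwdriver, 170 mm long, 26 mm thick handle; origin at its underside.
- hex_key: Bystander, leave it alone: lying L-shaped hex key, 105 x 32 mm, 7 mm thick; origin at its underside.
- lens_tube: Bystander, leave it alone: short black open tube standing upright, 31 mm across, 34 mm high; origin at its underside.
- power_meter: Bystander, leave it alone: small grey hand-held meter lying flat, 90 x 55 x 28 mm; origin at its underside.
Not all that is in view belongs to the job. Leave any yellow look-alike of the bolt alone.

How it is judged:
By the outcome, as a careful person would: the job done as asked, in the order asked, and still so for the second after the job is handed in, with the robot touching nothing.
It also fails if it takes over 69 s, if anything falls off the work surface, if the arm or the gripper's body presses on something with over 40 N, if the wrist force passes 120 N, or if a joint passes its speed limit or range.

## Working session

There is one attempt and no reset: what is moved stays moved. The work goes in short steps, Python scripts to look and compute and a shell command to move; the robot and the scene stay as the last step left them, time stands still between calls to the robot, and variables do not carry over. Pictures are saved under pics/ and viewed, and the job is handed in when it is done.

```bash
ls; mkdir -p pics; python3 - <<'E'
from bench import *
import cv2,numpy as np
print(read_state(), hold_point_z)
for n in ("scene","top","wrist"):
    p=get_image(n); cv2.imwrite(f"pics/a_{n}.png",p["img"][:,:,::-1]); print(n,p["fx"],p["fy"],p["cx"],p["cy"],np.round(p["pose"],4).tolist(),p["shot"])
E
```

```text
pics
{'clock': 0.0, 'q': array([ 1.16381076,  0.68998043, -0.19449715,  1.56633658,  0.15731465,
        0.90249108, -0.21506508]), 'joint_velocities': array([-4.76439856e-05, -6.84835928e-04,  1.16803041e-03,  1.89650556e-04,
       -6.78944102e-04, -1.76621648e-03, -1.92041407e-04]), 'effort': array([-2.08906577e-04, -5.27563047e+01, -1.26704659e+00, -1.53429759e+01,
       -5.26666758e-02,  6.51413837e-03,  1.59707452e-04]), 'tool_pos': array([ 0.2663326 , -0.56472012,  0.23791381]), 'orientation': array([-3.05738894,  1.56897285,  2.09590011]), 'contact_force': array([ 0.65006561, -0.05609266,  0.01794514]), 'moment': array([ 0.02392178, -0.01222378,  0.0327006 ]), 'finger_gap': 0.08788640638467629} 0.0187
scene 477.7354239565702 477.7354239565702 312.8707072165855 194.94794872036806 [[-0.2586, 0.6781, -0.6879, 1.3477], [0.966, 0.1828, -0.183, 0.1869], [0.0017, -0.7118, -0.7023, 0.8696], [0.0, 0.0, 0.0, 1.0]] 1
top 476.2055239950175 476.2055239950175 325.6218633792025 195.9971295569244 [[0.0064, -0.9976, 0.0695, 0.487], [-0.9999, -0.0055, 0.0124, -0.0262], [-0.012, -0.0695, -0.9975, 1.2824], [0.0, 0.0, 0.0, 1.0]] 2
wrist 309.70691628693146 309.70691628693146 316.7641404367615 200.87243127481662 [[0.4254, -0.8658, -0.2636, 0.334], [-0.905, -0.4075, -0.1221, -0.5319], [-0.0017, 0.2905, -0.9569, 0.3839], [0.0, 0.0, 0.0, 1.0]] 3
```

View pics/a_scene.png

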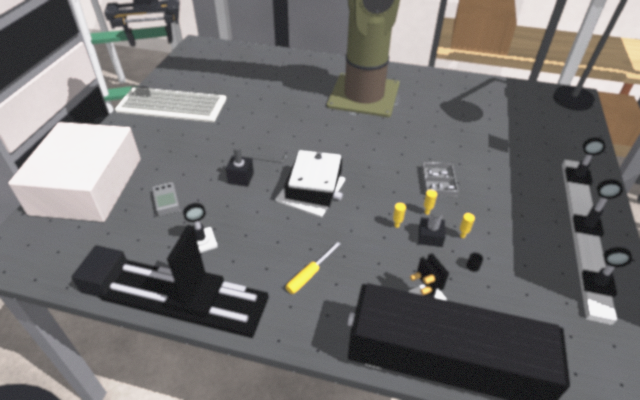

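View pics/a_top.png

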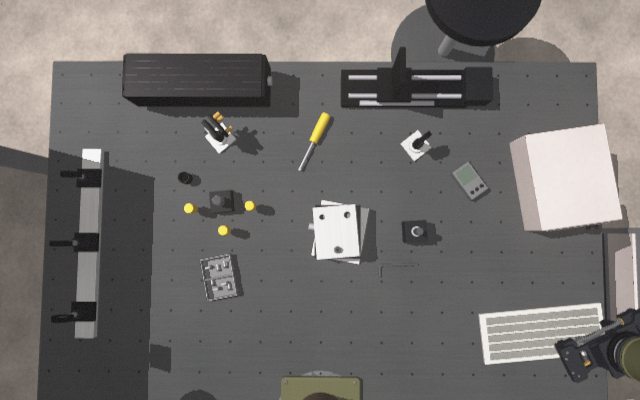

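View pics/a_wrist.png

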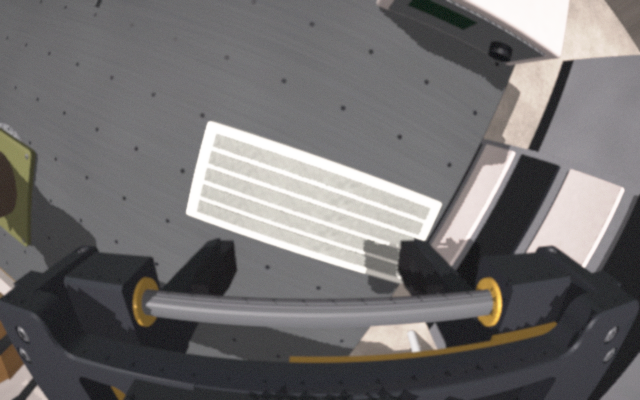

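```bash
cat > h.py <<'E'
import numpy as np,cv2
from bench import *
def ray(p,u,v):
    d=np.array([(u-p["cx"])/p["fx"],(v-p["cy"])/p["fy"],1.0])
    T=np.array(p["pose"]); return T[:3,3],T[:3,:3]@d
def at(p,u,v,z):
    o,d=ray(p,u,v); return o+d*(z-o[2])/d[2]
def tri(p1,a,p2,b):
    o1,d1=ray(p1,*a);o2,d2=ray(p2,*b); 
    d1=d1/np.linalg.norm(d1);d2=d2/np.linalg.norm(d2)
    s=np.linalg.lstsq(np.c_[d1,-d2],o2-o1,rcond=None)[0]
    x1=o1+s[0]*d1;x2=o2+s[1]*d2
    return (x1+x2)/2,np.linalg.norm(x1-x2)
def proj(p,X):
    T=np.array(p["pose"]);c=T[:3,:3].T@(np.array(X)-T[:3,3])
    return p["cx"]+p["fx"]*c[0]/c[2],p["cy"]+p["fy"]*c[1]/c[2]
def projw(p,X):
    T=np.array(p["pose"]);c=T[:3,:3].T@(np.array(X)-T[:3,3])
    r=np.hypot(c[0],c[1]);th=np.arctan2(r,c[2])
    return p["cx"]+p["fx"]*th*c[0]/r,p["cy"]+p["fy"]*th*c[1]/r
def atw(p,u,v,z):
    x=(u-p["cx"])/p["fx"];y=(v-p["cy"])/p["fy"];th=np.hypot(x,y)
    d=np.array([x/th*np.sin(th),y/th*np.sin(th),np.cos(th)]) if th>1e-9 else np.array([0,0,1.])
    T=np.array(p["pose"]);o=T[:3,3];d=T[:3,:3]@d
    return o+d*(z-o[2])/d[2]
E
python3 - <<'E'
from h import *
t=get_image("top")
cv2.imwrite("pics/b_top.png",cv2.resize(t["img"][185:275,180:440,::-1],None,fx=3,fy=3,interpolation=cv2.INTER_CUBIC))
for n in ["drift_hole","bolt_hole","pivot","pin_grip","pin_collar","bolt_grip","bolt_under_head","stage","pin","bolt"]:
    for s in silhouettes(t,n)[:4]: 
        ys,xs=np.nonzero(s["region"]); print(n,round(s["conf"],2),np.round(s["rect"],1), round(xs.mean(),1),round(ys.mean(),1),len(xs))
s_=get_image("scene")
print("scene")
cv2.imwrite("pics/b_scene.png",cv2.resize(s_["img"][130:260,200:500,::-1],None,fx=2.6,fy=2.6,interpolation=cv2.INTER_CUBIC))
for n in ["drift_hole","bolt_hole","pivot","pin_grip","bolt_grip","pin","bolt"]:
    for s in silhouettes(s_,n)[:4]: 
        ys,xs=np.nonzero(s["region"]); print(n,round(s["conf"],2),np.round(s["rect"],1), round(xs.mean(),1),round(ys.mean(),1),len(xs))
E
```

```text
drift_hole 0.87 [334.6 231.3  45.1  57.3] 335.0 231.7 2185
bolt_hole 0.91 [336.2 230.6  49.2  56.2] 335.4 231.5 2158
pin_collar 0.43 [414.1 230.7  12.9   9.4] 416.4 230.5 95
bolt_grip 0.64 [250.8 204.9  12.2  10.9] 250.0 204.9 98
bolt_grip 0.63 [189.9 207.7  12.2  14.6] 190.4 207.5 114
bolt_grip 0.39 [219.1 201.1  13.9  12.2] 218.1 199.9 88
bolt_under_head 0.58 [250.  205.6  10.4   9.2] 250.2 205.1 83
bolt_under_head 0.57 [337.1 230.8  44.2  52.5] 335.6 231.5 2103
bolt_under_head 0.51 [189.9 209.   16.   10. ] 190.4 207.6 114
bolt_under_head 0.44 [224.3 230.6  12.5  12. ] 224.0 229.5 103
stage 0.92 [338.9 231.6  60.8  62. ] 338.4 230.6 2989
stage 0.71 [216.9 201.2  11.8   9. ] 217.8 200.0 104
bolt 0.51 [250.8 205.8  12.5   9.5] 250.1 204.9 92
bolt 0.45 [189.9 207.4  11.6  12.8] 190.6 207.5 119
scene
drift_hole 0.74 [238.5 154.7   9.8  21.5] 237.2 155.5 158
drift_hole 0.65 [314.2 171.6  52.9  41.9] 314.7 170.5 1647
bolt_hole 0.76 [313.6 170.7  48.2  42.3] 314.4 170.2 1627
pivot 0.79 [314.6 169.9  52.4  44.3] 314.4 170.5 1599
pivot 0.69 [311.  268.9  54.3  51.5] 305.7 272.7 538
pin_grip 0.65 [239.4 157.7   4.5  18.7] 237.4 156.5 124
pin_grip 0.36 [475.1 263.3  20.3  18.8] 474.0 261.3 268
bolt_grip 0.62 [431.8 202.   16.   23.2] 429.1 200.1 207
bolt_grip 0.56 [469.  223.6  16.3  28.4] 465.9 223.5 239
bolt_grip 0.55 [398.7 215.8  12.2  25.7] 398.1 213.7 227
bolt_grip 0.52 [435.  221.7  14.8  18. ] 434.4 219.6 213
pin 0.61 [237.6 154.8   7.1  19.2] 237.2 155.7 132
bolt 0.61 [400.1 214.5  11.2  22.4] 398.4 213.2 212
bolt 0.56 [464.9 223.9  16.   24.1] 466.0 223.3 201
bolt 0.55 [434.1 219.2  13.9  21.3] 434.2 219.6 213
bolt 0.49 [429.6 201.6  10.7  23.1] 429.2 200.0 204
```

View pics/b_top.png

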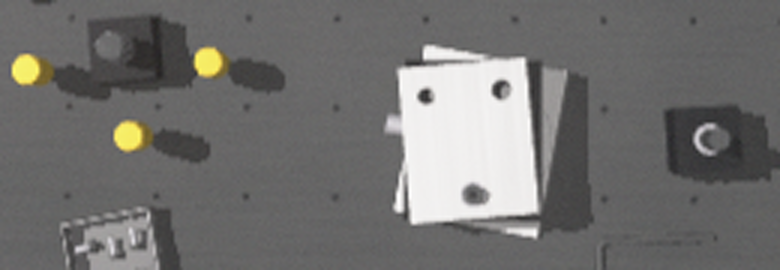

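View pics/b_scene.png

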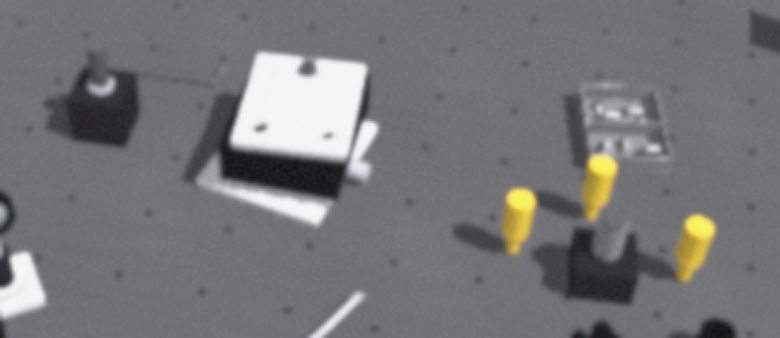

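```bash
python3 - <<'E'
from h import *
t=get_image("top");s=get_image("scene")
f=lambda x,y:((x+.5)/3-.5+180,(y+.5)/3-.5+185)
g=lambda x,y:((x+.5)/2.6-.5+200,(y+.5)/2.6-.5+130)
D=at(t,*f(501,90),.079);B=at(t,*f(426,96),.079);P=at(t,*f(474,193),.089)
print("top D,B,P",D,B,P, np.linalg.norm(D-B),np.linalg.norm((D-P)[:2]),np.linalg.norm((B-P)[:2]))
D2=at(s,*g(260,128),.079);B2=at(s,*g(328,136),.079);P2=at(s,*g(308,68),.084)
print("scene",D2,B2,P2,np.linalg.norm(D2-B2),np.linalg.norm((D2-P2)[:2]))
# pin top: handle top height 54+5+46=105mm ; bolt head top 36+44=80
print("pin collar top view",at(t,*f(710,139),.059), "handle top",at(t,*f(718,138),.105))
print("pin scene handle top",at(s,*g(98,53),.105),"collar",at(s,*g(101,88),.057))
print("bolt top",at(t,*f(111,45),.080),"scene",at(s,*g(611,224),.08))
E
```

```text
top D,B,P [ 0.52386296 -0.06464909  0.079     ] [ 0.51843331 -0.0015441   0.079     ] [ 0.43787921 -0.04219125  0.089     ] 0.0633381469496808 0.08886821927858268 0.0902283476666794
scene [ 0.52794561 -0.0645365   0.079     ] [ 5.22006531e-01 -3.06436751e-04  7.90000000e-02] [ 0.43741347 -0.04154544  0.084     ] 0.06450405471033818 0.09340587344972656
pin collar top view [ 0.48379894 -0.24345244  0.059     ] handle top [ 0.48478068 -0.24183463  0.105     ]
pin scene handle top [ 0.49289463 -0.23741732  0.105     ] collar [ 0.48991487 -0.24099146  0.057     ]
bolt top [0.5598954  0.26515664 0.08      ] scene [0.56764158 0.2637017  0.08      ]
```

```bash
cat >> h.py <<'E'
from scipy.spatial.transform import Rotation as Ro
def Rt(st=None):
    st=st or read_state(); return Ro.from_euler("xyz",st["orientation"])
def go(pos,jaw=None,st=None):
    """rows values to bring TCP to pos, tool x down, tool z along jaw angle (rad, world yaw, mod pi)"""
    st=st or read_state(); R=Rt(st)
    d=R.inv().apply(np.array(pos)-st["tool_pos"])
    out=None
    if jaw is not None:
        best=None
        for k in (0,np.pi):
            z=np.array([np.cos(jaw+k),np.sin(jaw+k),0]);x=np.array([0,0,-1.]);y=np.cross(z,x)
            w=(R.inv()*Ro.from_matrix(np.c_[x,y,z])).as_rotvec()
            if best is None or np.linalg.norm(w)<np.linalg.norm(best): best=w
        out=best
    print("turn",None if out is None else np.round(out,4),"shift",np.round(d,4),"dist",np.round(np.linalg.norm(d),3),"F",np.round(st["contact_force"],1),"gap",round(st["finger_gap"],4),"tcp",np.round(st["tool_pos"],4),"t",round(st["clock"],2))
E
python3 - <<'E'
from h import *
print(np.round(Rt().as_matrix(),3))
go([.40,-.24,.26],np.pi/2)
go([.42,-.24,.26],np.pi/2-.26)
E
```

```text
[[ 0.     0.904  0.427]
 [-0.     0.427 -0.904]
 [-1.     0.     0.   ]]
turn [ 4.409e-01  1.000e-04 -1.000e-04] shift [-0.0213  0.2593 -0.2373] dist 0.352 F [-1.  -1.2  0.7] gap 0.0884 tcp [ 0.2667 -0.5653  0.2388] t 1.2
turn [ 7.009e-01  1.000e-04 -1.000e-04] shift [-0.0213  0.2774 -0.2288] dist 0.36 F [-1.  -1.2  0.7] gap 0.0884 tcp [ 0.2667 -0.5653  0.2388] t 1.2
```

```bash
python3 -m inch '[[[0.44,0,0],[-0.02,0.27,-0.23],0.04],[[0.44,0,0],[-0.02,0.27,-0.23],0.04],[[0.44,0,0],[-0.02,0.27,-0.23],0.04],[[0.44,0,0],[-0.02,0.27,-0.23],0.04],[[0.44,0,0],[-0.02,0.27,-0.23],0.04],[[0.44,0,0],[-0.02,0.27,-0.23],0.04],[[0.44,0,0],[-0.02,0.27,-0.23],0.04],[[0.44,0,0],[-0.02,0.27,-0.23],0.04],[[0.44,0,0],[-0.02,0.27,-0.23],0.04],[[0.44,0,0],[-0.02,0.27,-0.23],0.04],[[0.44,0,0],[-0.02,0.27,-0.23],0.04],[[0.44,0,0],[-0.02,0.27,-0.23],0.04]]'
python3 - <<'E'
from h import *
w=get_image("wrist");np.save("w1.npy",w,allow_pickle=True)
cv2.imwrite("pics/c_wrist.png",w["img"][:,:,::-1])
print(np.round(w["pose"],4).tolist())
st=read_state();print(st["tool_pos"],st["orientation"],np.round(Rt(st).as_matrix(),3))
E
```

```text
clock: 2.2
tool_pos: [0.4123, -0.2432, 0.2588]
orientation: [-0.238, 1.57, -1.81]
contact_force: [-0.9, -1.1, -1.1]
finger_gap: 0.0401
[[-0.0019, -0.9568, -0.2906, 0.487], [-1.0, 0.0021, -0.0003, -0.242], [0.0009, 0.2906, -0.9568, 0.4047], [0.0, 0.0, 0.0, 1.0]]
[ 0.41197723 -0.24363374  0.25872365] [-0.37571464  1.56970103 -1.94828461] [[-0.     1.    -0.002]
 [-0.001 -0.002 -1.   ]
 [-1.    -0.     0.001]]
```

View pics/c_wrist.png

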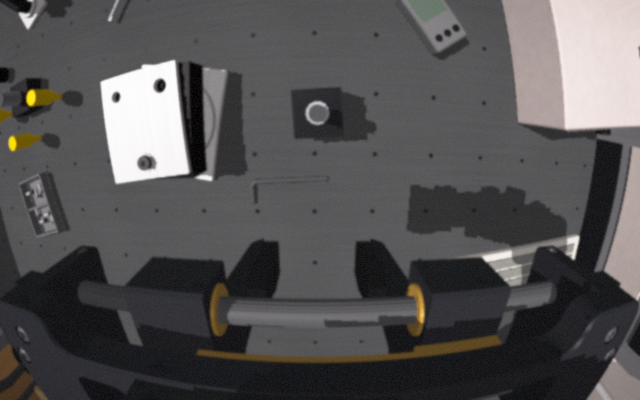

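```bash
python3 - <<'E'
from h import *
w=np.load("w1.npy",allow_pickle=True).item()
im=w["img"][:,:,::-1]
a=cv2.resize(im[50:190,90:230],(560,560),interpolation=cv2.INTER_CUBIC)
b=cv2.resize(im[80:145,280:350],(280,260),interpolation=cv2.INTER_CUBIC)
o=np.zeros((560,800,3),np.uint8);o[:,:560]=a;o[:260,520:800]=b
cv2.imwrite("pics/c2.png",o)
for n,z in [("D",(160,86)),("B",(116,97))]: print(n,atw(w,*z,.079))
print("P",atw(w,146,161,.089));print("pin",atw(w,317,112,.105))
print(projw(w,[.487,-.241,.057]),projw(w,[.487,-.241,.105]))
E
```

```text
D [ 0.52333547 -0.06624399  0.079     ]
B [ 0.51853376 -0.00206265  0.079     ]
P [ 0.43925872 -0.04666385  0.089     ]
pin [ 0.48462535 -0.24247899  0.105     ]
(np.float64(315.58757639327825), np.float64(109.54817571438426)) (np.float64(315.44454666175085), np.float64(109.54942178059432))
```

View pics/c2.png

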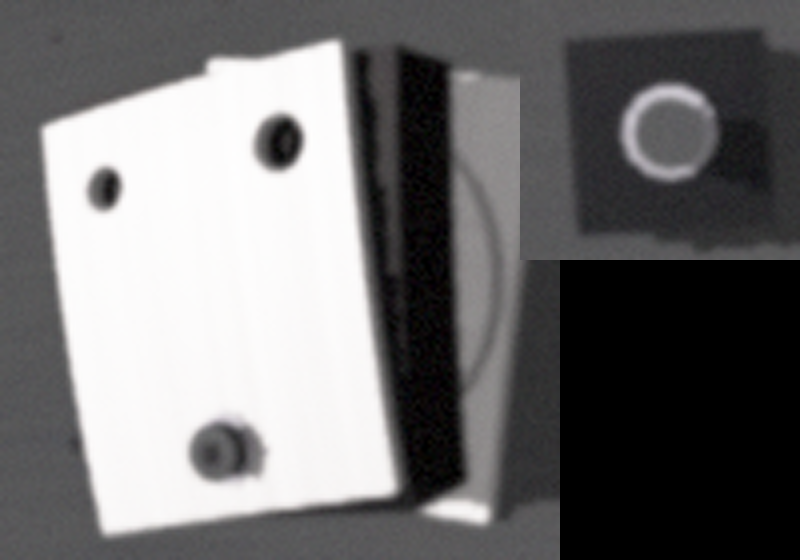

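```bash
python3 - <<'E'
from h import *
w=np.load("w1.npy",allow_pickle=True).item()
c=lambda x,y:((x+.5)/4-.5+90,(y+.5)/4-.5+50)
def ang(a,b,z):
    A=atw(w,*c(*a),z);B=atw(w,*c(*b),z);print(A,B);return np.degrees(np.arctan2(*(A-B)[:2][::-1]))
print("block",ang((400,45),(408,470),.07))
print("plate R",ang((343,40),(400,490),.079),"plate L",ang((42,127),(103,533),.079))
print("base R",ang((520,75),(490,520),.01))
D=atw(w,*c(278,141),.079);B=atw(w,*c(105,188),.079);P=atw(w,*c(215,451),.089)
print(D,B,P,np.linalg.norm(D-B),np.linalg.norm((D-P)[:2]),np.linalg.norm((B-P)[:2]))
y=(B-D);print("plate yaw from holes",np.degrees(np.arctan2(-y[0],y[1])))
print("pin",atw(w,317.25,113,.105),atw(w,317,113,.059))
E
```

```text
[ 0.54923324 -0.10027099  0.07      ] [ 0.42654426 -0.0971307   0.07      ]
block -1.4661930597684554
[ 0.55128672 -0.08641531  0.079     ] [ 0.42247835 -0.09793326  0.079     ]
[0.54193595 0.0234867  0.079     ] [0.41234463 0.01168535 0.079     ]
plate R 5.109757169488575 plate L 5.203342196848888
[ 0.54565002 -0.1174126   0.01      ] [ 0.39757403 -0.10013952  0.01      ]
base R -6.653487496253675
[ 0.52477818 -0.06510858  0.079     ] [ 0.51901909 -0.0018847   0.079     ] [ 0.43783245 -0.04274867  0.089     ] 0.06348563138261576 0.08977485268048031 0.09089077697803039
plate yaw from holes 5.204732982311469
pin [ 0.48365722 -0.24271588  0.105     ] [ 0.48314366 -0.24255228  0.059     ]
```

```bash
python3 -m inch '[[[0,0,0],[0.134,0.073,-0.001],0.04],[[0,0,0],[0.134,0.073,-0.001],0.04],[[0,0,0],[0.134,0.073,-0.001],0.04],[[0,0,0],[0.134,0.073,-0.001],0.04],[[0,0,0],[0.134,0.073,-0.001],0.04],[[0,0,0],[0.134,0.073,-0.001],0.04]]'
python3 - <<'E'
from h import *
w=get_image("wrist");np.save("w2.npy",w,allow_pickle=True)
cv2.imwrite("pics/d_wrist.png",w["img"][:,:,::-1])
go([.485,-.2424,.066],np.pi/2)
st=read_state();h=st["tool_pos"];
for X in ([.485,-.2424,.105],[h[0],h[1],.105],h): print(projw(w,X))
E
```

```text
clock: 2.75
tool_pos: [0.4835, -0.2441, 0.1236]
orientation: [-1.408, 1.567, -2.983]
contact_force: [-0.0, 0.0, 0.7]
finger_gap: 0.0398
turn [-0.0043  0.0016  0.0017] shift [ 0.059   0.0014 -0.0022] dist 0.059 F [-0.7  0.1  0.4] gap 0.0401 tcp [ 0.4837 -0.2445  0.125 ] t 2.8
(np.float64(315.8518293680911), np.float64(239.169987001768))
(np.float64(319.4168339427927), np.float64(241.2280114842779))
(np.float64(319.73603554515535), np.float64(257.0796200945215))
```

View pics/d_wrist.png

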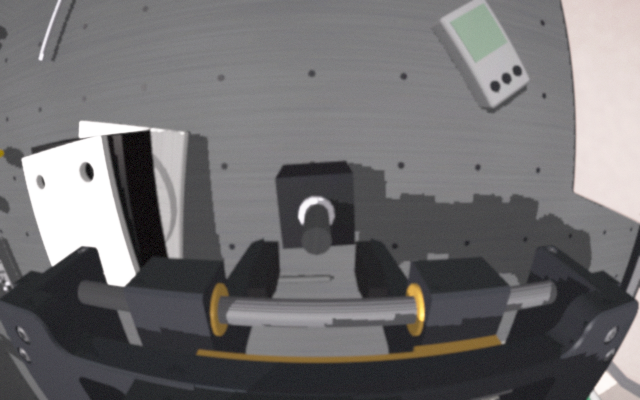

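```bash
python3 -m inch '[[[0,0,0],[0.03,0,-0.0018],0.04],[[0,0,0],[0.059,0,-0.0018],0.04],[[0,0,0],[0.059,0,-0.0018],0.04],[[0,0,0],[0.059,0,-0.0018],0.0],[[0,0,0],[0.059,0,-0.0018],0.0],[[0,0,0],[0.059,0,-0.0018],0.0],[[0,0,0],[0.059,0,-0.0018],0.0],[[0,0,0],[0.059,0,-0.0018],0.0]]'
python3 - <<'E'
from h import *
go([.485,-.2424,.066],np.pi/2)
E
```

```text
clock: 3.47
tool_pos: [0.4846, -0.2436, 0.068]
orientation: [0.399, 1.567, -1.176]
contact_force: [-1.0, -0.0, 8.6]
finger_gap: 0.0172
turn [-0.0048  0.0033 -0.0014] shift [ 0.002   0.0004 -0.0012] dist 0.002 F [-1.  -0.   8.6] gap 0.0172 tcp [ 0.4846 -0.2436  0.068 ] t 3.47
```

```bash
python3 -m inch '[[[0,0,0],[-0.01,0,0],0.0],[[0,0,0],[-0.03,0,0],0.0],[[0,0,0],[-0.06,0,0],0.0],[[0,0,0],[-0.09,0,0],0.0],[[0,0,0],[-0.12,0,0],0.0],[[0,0,0],[-0.12,0,0],0.0],[[0,0,0],[-0.12,0,0],0.0]]'
python3 - <<'E'
from h import *
w=get_image("wrist");np.save("w3.npy",w,allow_pickle=True)
s=get_image("scene")
cv2.imwrite("pics/e_wrist.png",w["img"][:,:,::-1])
cv2.imwrite("pics/e_scene.png",cv2.resize(s["img"][60:210,160:380,::-1],None,fx=3,fy=3,interpolation=cv2.INTER_CUBIC))
go([.525,-.065,.19],np.pi/2-.2); st=read_state()
print(st["moment"],st["contact_force"]); h=st["tool_pos"]
E
```

```text
clock: 4.05
tool_pos: [0.4854, -0.2436, 0.1904]
orientation: [0.836, 1.563, -0.74]
contact_force: [-1.0, -0.3, -1.4]
finger_gap: 0.0173
turn [ 0.1953  0.0028 -0.0005] shift [-0.0027  0.0405 -0.1781] dist 0.183 F [ 0.3  0.4 -1.8] gap 0.017 tcp [ 0.4837 -0.2429  0.1878] t 4.15
[-0.0192001  -0.01651018 -0.00788665] [ 0.30528445  0.44244468 -1.75421863]
```

View pics/e_wrist.png

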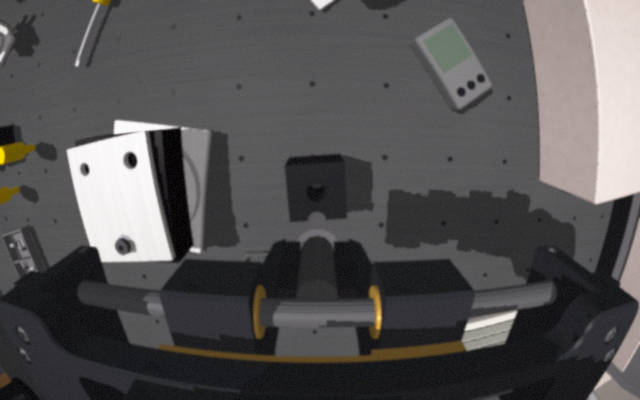

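View pics/e_scene.png

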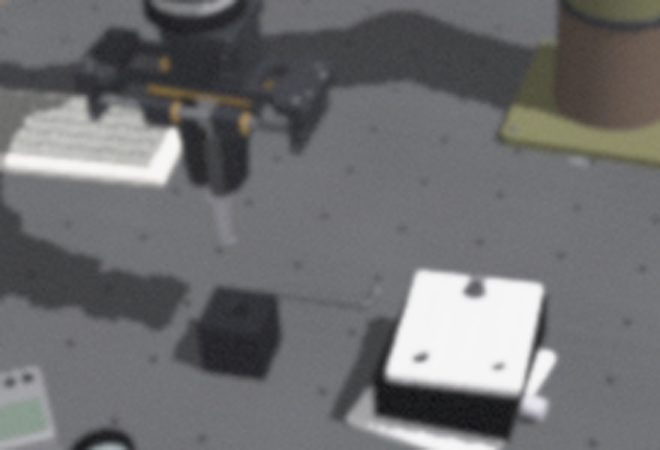

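```bash
python3 - <<'E'
from h import *
w=np.load("w3.npy",allow_pickle=True).item()
cv2.imwrite("pics/e2.png",cv2.resize(w["img"][140:290,270:370,::-1],None,fx=4,fy=4,interpolation=cv2.INTER_CUBIC))
h=np.array([.4837,-.2429,.1878])
for dz in (-.058,-.014,-.009): print(projw(w,h+[0,0,dz]),projw(w,h+[0,0.005,dz]),projw(w,h+[0.005,0,dz]))
E
```

```text
(np.float64(316.9863405600204), np.float64(219.79671263307478)) (np.float64(309.95202433730503), np.float64(219.8474371369565)) (np.float64(316.94302879021745), np.float64(213.14196402083482))
(np.float64(317.4135146047755), np.float64(245.86438818291433)) (np.float64(308.7603743999), np.float64(245.92198409314767)) (np.float64(317.36482230196424), np.float64(237.95018386450045))
(np.float64(317.47456041317787), np.float64(249.58754507967714)) (np.float64(308.59249335634604), np.float64(249.6458165373112)) (np.float64(317.4253532559444), np.float64(241.50975924743955))
```

View pics/e2.png

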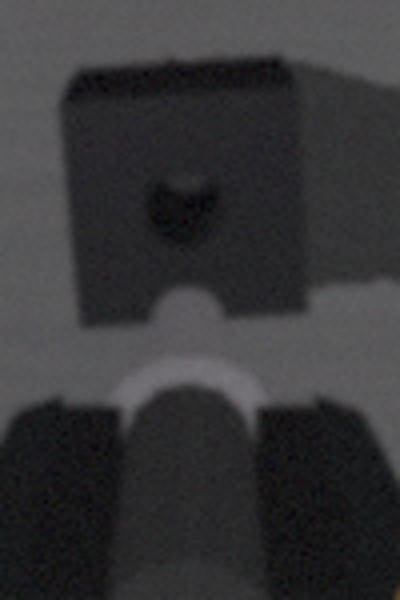

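```bash
python3 -m inch '[[[0.1,0,0],[0.0,0.010,-0.04],0.0],[[0.2,0,0],[0.0,0.020,-0.08],0.0],[[0.24,0.003,0],[0.01,0.030,-0.12],0.0],[[0.24,0.003,0],[0.02,0.0405,-0.15],0.0],[[0.24,0.003,0],[0.025,0.0405,-0.178],0.0],[[0.24,0.003,0],[0.025,0.0405,-0.178],0.0],[[0.24,0.003,0],[0.025,0.0405,-0.178],0.0],[[0.24,0.003,0],[0.025,0.0405,-0.178],0.0]]'
python3 - <<'E'
from h import *
w=get_image("wrist");np.save("w4.npy",w,allow_pickle=True)
cv2.imwrite("pics/f_wrist.png",w["img"][:,:,::-1])
cv2.imwrite("pics/f2.png",cv2.resize(w["img"][100:280,200:400,::-1],None,fx=3,fy=3,interpolation=cv2.INTER_CUBIC))
go([.5245,-.065,.12],np.pi/2-.25); st=read_state()
print(projw(w,[.5245,-.065,.079]),projw(w,st["tool_pos"]-[0,0,.058]))
E
```

```text
clock: 4.82
tool_pos: [0.524, -0.0658, 0.1613]
orientation: [-1.015, 1.569, -2.83]
contact_force: [-0.8, 0.4, -1.6]
finger_gap: 0.017
turn [0.0035 0.0012 0.001 ] shift [ 0.0416 -0.0001 -0.0017] dist 0.042 F [ 0.4 -0.1 -1.7] gap 0.0171 tcp [ 0.5243 -0.0666  0.1616] t 4.87
(np.float64(316.92405594241757), np.float64(206.75995233706493)) (np.float64(319.28003962858315), np.float64(217.49085940829391))
```

View pics/f2.png

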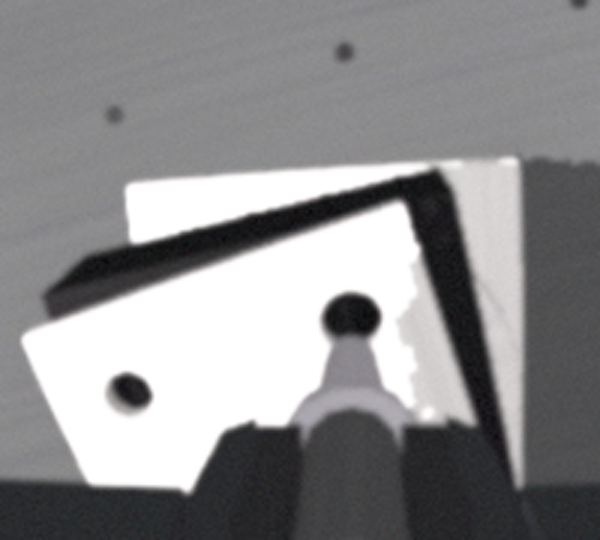

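```bash
python3 -m inch '[[[0,0,0],[0.01,0,-0.0017],0.0],[[0,0,0],[0.018,0,-0.0017],0.0],[[0,0,0],[0.023,0,-0.0017],0.0],[[0,0,0],[0.028,0,-0.0017],0.0],[[0,0,0],[0.031,0,-0.0017],0.0],[[0,0,0],[0.032,0,-0.0017],0.0]]'
python3 - <<'E'
from h import *
w=get_image("wrist");
cv2.imwrite("pics/g2.png",cv2.resize(w["img"][100:280,200:400,::-1],None,fx=3,fy=3,interpolation=cv2.INTER_CUBIC))
go([.5245,-.065,.128],np.pi/2-.25)
E
```

```text
clock: 5.37
tool_pos: [0.5242, -0.0651, 0.1289]
orientation: [-0.98, 1.568, -2.797]
contact_force: [-0.4, 0.3, -0.8]
finger_gap: 0.0172
turn [0.0033 0.0013 0.0017] shift [ 0.0011  0.0001 -0.0001] dist 0.001 F [-1.   0.2 -1.9] gap 0.0169 tcp [ 0.5244 -0.0651  0.1291] t 5.42
```

View pics/g2.png

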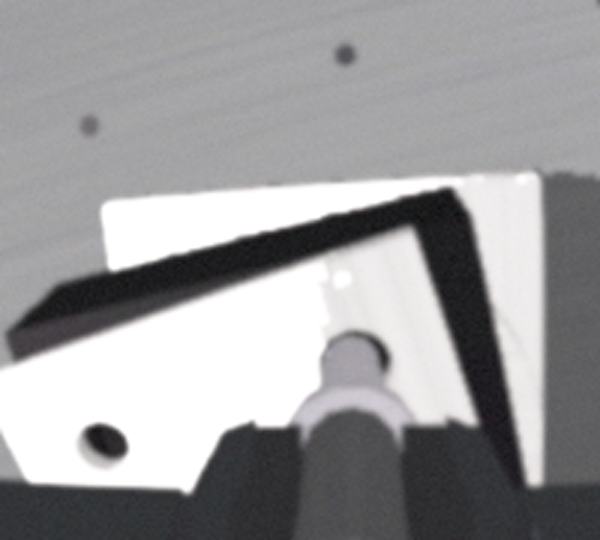

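```bash
python3 -m inch '[[[0,0,0],[0.001,0,0],0.0],[[0,0,0],[0.0015,0,0],0.0],[[0,0,0],[0.002,0,0],0.0],[[0,0,0],[0.0025,0,0],0.0],[[0,0,0],[0.0025,0,0],0.0]]'
```

```text
clock: 5.83
tool_pos: [0.5253, -0.0653, 0.1279]
orientation: [0.718, 1.569, -1.1]
contact_force: [-1.6, -0.4, 9.4]
finger_gap: 0.0173
```

```bash
python3 -m inch '[[[0,0,0],[0.001,0,0.001],0.0],[[0,0,0],[0.001,0,0.002],0.0],[[0,0,0],[0.001,0,0.003],0.0],[[0,0,0],[0.001,0,0.004],0.0],[[0,0,0],[0.001,0,0.005],0.0],[[0,0,0],[0.001,0,0.006],0.0],[[0,0,0],[0.001,0,0.006],0.0]]'
python3 - <<'E'
from h import *
w=get_image("wrist");
cv2.imwrite("pics/h2.png",cv2.resize(w["img"][100:280,200:400,::-1],None,fx=3,fy=3,interpolation=cv2.INTER_CUBIC))
go([.5245,-.065,.128],np.pi/2-.25);print(read_state()["moment"])
E
```

```text
clock: 6.42
tool_pos: [0.525, -0.0695, 0.1279]
orientation: [2.045, 1.568, 0.229]
contact_force: [-0.1, 4.7, 5.6]
finger_gap: 0.0171
turn [ 0.0045 -0.0015 -0.0029] shift [-0.0002 -0.0016 -0.0042] dist 0.004 F [-0.2  4.6  7.1] gap 0.0171 tcp [ 0.525  -0.0694  0.1278] t 6.47
[ 1.08346907 -0.01914228 -0.01308225]
```

View pics/h2.png

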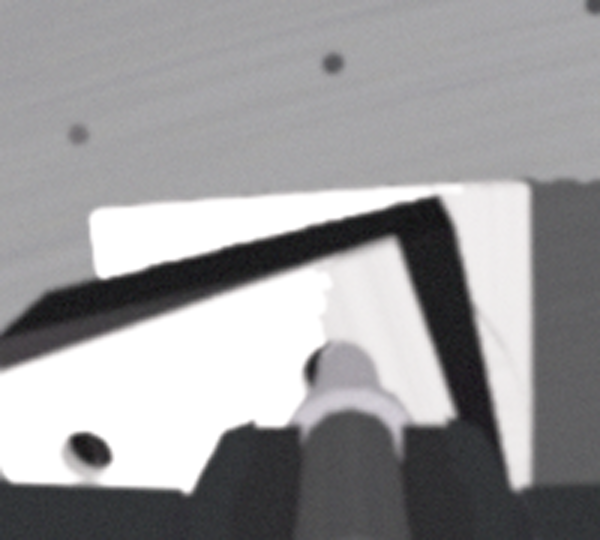

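```bash
python3 -m inch '[[[0,0,0],[0.001,-0.001,0.002],0.0],[[0,0,0],[0.001,-0.001,0.003],0.0],[[0,0,0],[0.001,-0.001,0.004],0.0],[[0,0,0],[0.001,-0.0015,0.005],0.0],[[0,0,0],[0.001,-0.0015,0.006],0.0],[[0,0,0],[0.001,-0.0015,0.006],0.0]]'
python3 - <<'E'
from h import *
go([.5217,-.0762,.125],np.pi/2-.25);print(read_state()["moment"])
E
```

```text
clock: 6.97
tool_pos: [0.5229, -0.0735, 0.1273]
orientation: [2.248, 1.565, 0.433]
contact_force: [1.5, 3.3, -0.3]
finger_gap: 0.0173
turn [ 0.0059 -0.0034 -0.0042] shift [ 0.0023 -0.0005  0.0029] dist 0.004 F [ 1.5  3.3 -0.3] gap 0.0173 tcp [ 0.5229 -0.0735  0.1273] t 6.97
[ 0.72680037 -0.11886673  0.02893209]
```

```bash
python3 -m inch '[[[0,0,0],[0.001,-0.0005,0.001],0.0],[[0,0,0],[0.002,-0.0005,0.001],0.0],[[0,0,0],[0.003,-0.0005,0.0015],0.0],[[0,0,0],[0.003,-0.0005,0.0015],0.0]]'
python3 - <<'E'
from h import *
go([.5217,-.0762,.125],np.pi/2-.25);print(read_state()["moment"])
E
```

```text
clock: 7.3
tool_pos: [0.5219, -0.075, 0.124]
orientation: [2.26, 1.566, 0.445]
contact_force: [0.7, 1.9, -0.1]
finger_gap: 0.0174
turn [ 0.0057 -0.0032 -0.0039] shift [-0.001   0.0001  0.0012] dist 0.002 F [ 0.7  1.9 -0.1] gap 0.0174 tcp [ 0.5219 -0.075   0.124 ] t 7.3
[ 0.6801763  -0.20954077  0.0799707 ]
```

```bash
python3 -m inch '[[[0,0,0],[0.002,0,0.0005],0.0],[[0,0,0],[0.004,0,0.0005],0.0],[[0,0,0],[0.006,0,0.0005],0.0],[[0,0,0],[0.007,0,0.0005],0.0],[[0,0,0],[0.007,0,0.0005],0.0]]'
python3 - <<'E'
from h import *
go([.5217,-.0762,.115],np.pi/2-.25);print(read_state()["moment"])
E
```

```text
clock: 7.72
tool_pos: [0.5216, -0.0756, 0.1166]
orientation: [2.306, 1.566, 0.491]
contact_force: [0.7, 1.9, -2.7]
finger_gap: 0.0173
turn [ 0.0057 -0.003  -0.0032] shift [0.0016 0.0002 0.0006] dist 0.002 F [ 0.7  1.9 -2.7] gap 0.0173 tcp [ 0.5216 -0.0756  0.1166] t 7.72
[ 0.58889483 -0.19333118 -0.02794114]
```

```bash
python3 -m inch '[[[0,0,0],[0.002,0,0.0004],0.0],[[0,0,0],[0.004,0,0.0004],0.0],[[0,0,0],[0.006,0,0.0004],0.0],[[0,0,0],[0.008,0,0.0004],0.0],[[0,0,0],[0.008,0,0.0004],0.0]]'
python3 - <<'E'
from h import *
go([.5217,-.0762,.11],np.pi/2-.25);print(read_state()["moment"])
E
```

```text
clock: 8.13
tool_pos: [0.5216, -0.0756, 0.1081]
orientation: [2.399, 1.566, 0.584]
contact_force: [1.6, 3.7, -3.5]
finger_gap: 0.0171
turn [ 0.006  -0.0032 -0.0029] shift [-0.0019  0.0003  0.0005] dist 0.002 F [ 1.6  3.7 -3.5] gap 0.0171 tcp [ 0.5216 -0.0756  0.1081] t 8.13
[ 0.81607534 -0.29009023 -0.0276248 ]
```

```bash
python3 -m inch '[[[0,0,0],[0.002,0,-0.0004],0.0],[[0,0,0],[0.004,0,-0.0004],0.0],[[0,0,0],[0.006,0,-0.0004],0.0],[[0,0,0],[0.006,0,-0.0004],0.0]]'
python3 - <<'E'
from h import *
go([.5217,-.0762,.1],np.pi/2-.25);print(read_state()["moment"])
E
```

```text
clock: 8.47
tool_pos: [0.5217, -0.0751, 0.1017]
orientation: [2.451, 1.566, 0.637]
contact_force: [0.9, 2.5, -2.8]
finger_gap: 0.0172
turn [ 0.0062 -0.0033 -0.0027] shift [0.0017 0.0003 0.0011] dist 0.002 F [ 0.9  2.5 -2.8] gap 0.0172 tcp [ 0.5217 -0.0751  0.1017] t 8.47
[ 0.78252278 -0.39395108  0.01567236]
```

```bash
python3 -m inch '[[[0,0,0],[0.002,0,-0.0003],0.0],[[0,0,0],[0.004,0,-0.0003],0.0],[[0,0,0],[0.006,0,-0.0003],0.0],[[0,0,0],[0.0065,0,-0.0003],0.0]]'
python3 - <<'E'
from h import *
go([.5217,-.0762,.093],np.pi/2-.25);print(read_state()["moment"])
E
```

```text
clock: 8.8
tool_pos: [0.5218, -0.0748, 0.095]
orientation: [2.435, 1.567, 0.62]
contact_force: [1.7, 2.5, -0.4]
finger_gap: 0.0169
turn [ 0.0061 -0.0033 -0.0028] shift [0.002  0.0002 0.0014] dist 0.002 F [ 1.7  2.5 -0.4] gap 0.0169 tcp [ 0.5218 -0.0748  0.095 ] t 8.8
[ 0.62548786 -0.3210251  -0.02852472]
```

```bash
python3 -m inch '[[[0,0,0],[0.001,0,-0.0003],0.0],[[0,0,0],[0.002,0,-0.0003],0.0],[[0,0,0],[0.003,0,-0.0003],0.0],[[0,0,0],[0.004,0,-0.0003],0.0],[[0,0,0],[0.004,0,-0.0003],0.0]]'
python3 - <<'E'
from h import *
go([.5217,-.0762,.093],np.pi/2-.25);print(read_state()["moment"])
w=get_image("wrist");s=get_image("scene");t=get_image("top")
cv2.imwrite("pics/i_w.png",cv2.resize(w["img"][100:280,200:400,::-1],None,fx=3,fy=3,interpolation=cv2.INTER_CUBIC))
cv2.imwrite("pics/i_s.png",cv2.resize(s["img"][110:230,220:400,::-1],None,fx=4,fy=4,interpolation=cv2.INTER_CUBIC))
E
```

```text
clock: 9.22
tool_pos: [0.5221, -0.0747, 0.0928]
orientation: [2.279, 1.566, 0.464]
contact_force: [-1.7, 2.5, 17.9]
finger_gap: 0.0173
turn [ 0.0059 -0.0034 -0.004 ] shift [-0.0002 -0.      0.0016] dist 0.002 F [-1.7  2.5 17.9] gap 0.0173 tcp [ 0.5221 -0.0747  0.0928] t 9.22
[0.70873867 0.43369502 0.03319711]
```

View pics/i_w.png

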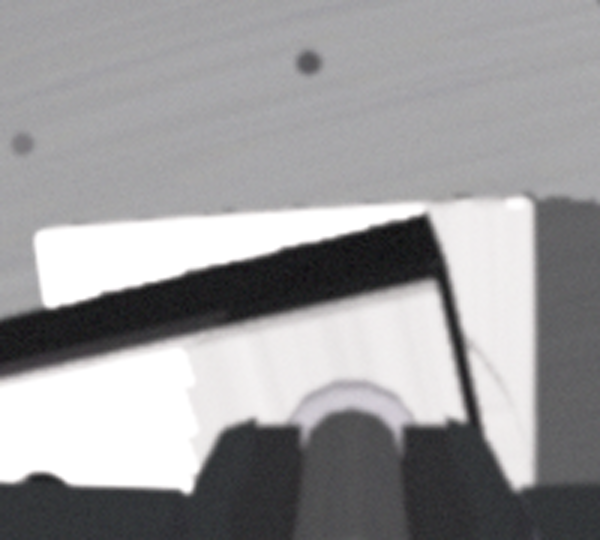

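View pics/i_s.png

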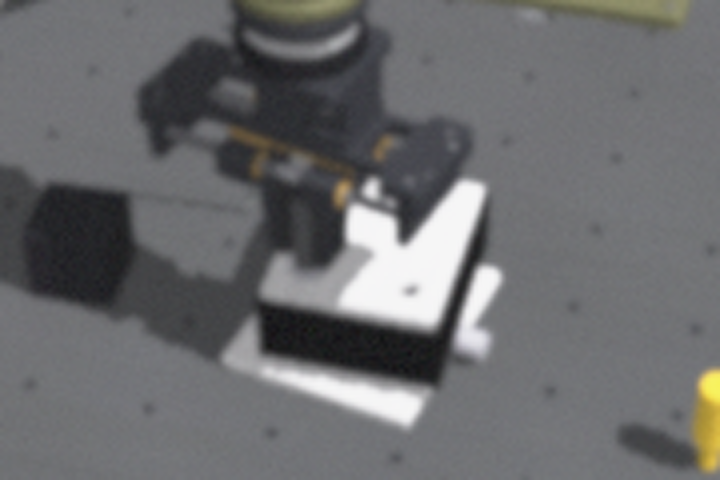

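```bash
python3 -m inch '[[[0,0,0],[0,0,-0.0003],0.0],[[0,0,0],[0,0,-0.0003],0.0],[[0,0,0],[0,0,-0.0003],0.04],[[0,0,0],[0,0,-0.0003],0.04],[[0,0,0],[0,0,-0.0003],0.04],[[0,0,0],[-0.03,0,-0.0003],0.04],[[0,0,0],[-0.07,0,-0.0003],0.04],[[0,0,0],[-0.11,0,-0.0003],0.04],[[0,0,0],[-0.15,-0.03,-0.0003],0.04],[[0,0,0],[-0.16,-0.07,-0.0003],0.04],[[0,0,0],[-0.16,-0.07,-0.0003],0.04],[[0,0,0],[-0.16,-0.07,-0.0003],0.04]]'
python3 - <<'E'
from h import *
w=get_image("wrist");np.save("w5.npy",w,allow_pickle=True);t=get_image("top")
cv2.imwrite("pics/j_w.png",w["img"][:,:,::-1])
cv2.imwrite("pics/j_w2.png",cv2.resize(w["img"][40:220,240:440,::-1],None,fx=3,fy=3,interpolation=cv2.INTER_CUBIC))
cv2.imwrite("pics/j_t.png",cv2.resize(t["img"][185:275,180:440,::-1],None,fx=3,fy=3,interpolation=cv2.INTER_CUBIC))
print(read_state())
E
```

```text
clock: 10.37
tool_pos: [0.4511, -0.0578, 0.2533]
orientation: [2.346, 1.566, 0.531]
contact_force: [-0.6, -0.5, -1.3]
finger_gap: 0.04
{'clock': 10.4667, 'q': array([-0.03460769,  0.45464992,  0.09299666,  2.04622296, -0.07227687,
        0.6382929 , -1.70817835]), 'joint_velocities': array([ 0.00535403,  0.02774437, -0.00151213, -0.02828648, -0.0014717 ,
       -0.00039814, -0.00065044]), 'effort': array([-6.73696375e-02, -3.89338481e+01,  1.61081705e+00, -1.13749257e+01,
        1.34906219e-03,  1.97963929e-02, -3.89587847e-03]), 'tool_pos': array([ 0.45413953, -0.05813526,  0.25227925]), 'orientation': array([2.16208482, 1.56496643, 0.3470613 ]), 'contact_force': array([0.18506922, 0.14966788, 0.00412764]), 'moment': array([-0.03445711,  0.01041414, -0.00253721]), 'finger_gap': 0.03995216493258479}
```

View pics/j_w.png

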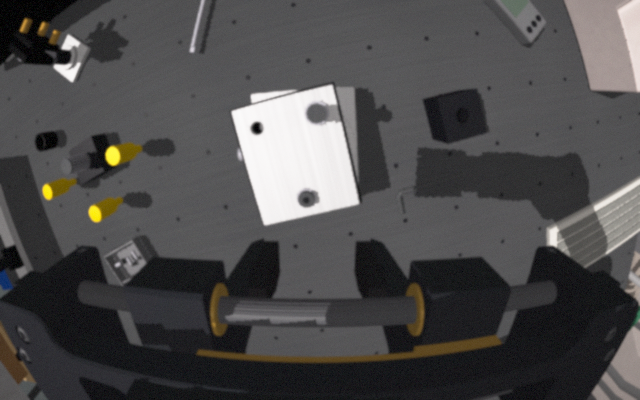

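View pics/j_t.png

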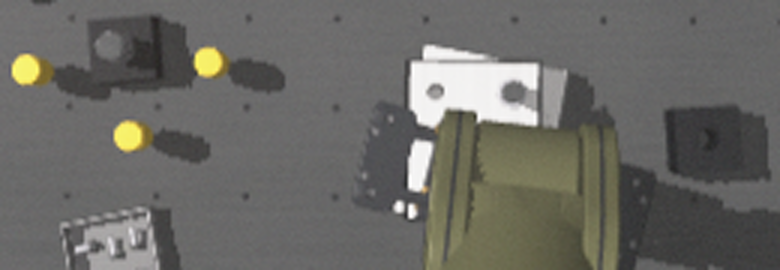

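```bash
python3 - <<'E'
from h import *
w=np.load("w5.npy",allow_pickle=True).item()
cv2.imwrite("pics/j2.png",cv2.resize(w["img"][75:235,220:370,::-1],None,fx=3.7,fy=3.7,interpolation=cv2.INTER_CUBIC))
E
```

```text
(no output)
```

View pics/j2.png

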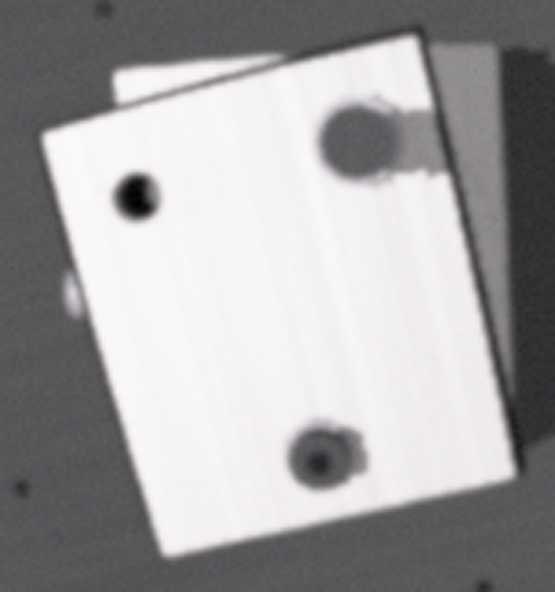

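```bash
python3 - <<'E'
from h import *
w=np.load("w5.npy",allow_pickle=True).item()
c=lambda x,y:((x+.5)/3.7-.5+220,(y+.5)/3.7-.5+75)
B=atw(w,*c(137,196),.079);P=atw(w,*c(321,457),.089);H=atw(w,*c(360,143),.130)
print(B,P,H,np.linalg.norm((B-P)[:2]),np.linalg.norm((B-H)[:2]))
a=atw(w,*c(42,133),.079);b=atw(w,*c(165,557),.079);q=atw(w,*c(418,33),.079);e=atw(w,*c(518,476),.079)
f=lambda v:np.degrees(np.arctan2(v[1],v[0]))
print("yaw",f(a-b),f(q-e),f(q-a)+90,f(e-b)+90)
D=np.array([.5221,-.0747]);d=B[:2]-P[:2];th=np.arctan2(d[1],d[0])-np.arctan2(.032,.085);print(np.degrees(th))
for yw in (-1.5,-1.,-2,-.5):
    y=np.radians(yw);print(yw,D+.064*np.array([-np.sin(y),np.cos(y)]))
go([.50,.24,.26],np.pi/2)
E
```

```text
[ 0.52233416 -0.0094943   0.079     ] [ 0.43844911 -0.04176616  0.089     ] [ 0.5209612  -0.07391257  0.13      ] 0.0898786565358716 0.06443289284578323
yaw -0.3929880613505281 -0.5171878866302039 -0.4223583886149953 -0.3425531085814555
0.41261638712338583
-1.5 [ 0.52377532 -0.01072193]
-1.0 [ 0.52321695 -0.01070975]
-2 [ 0.52433357 -0.01073899]
-0.5 [ 0.5226585  -0.01070244]
turn [-0.2442 -0.0026 -0.0052] shift [-0.0069 -0.0276 -0.3004] dist 0.302 F [0.2 0.1 0. ] gap 0.04 tcp [ 0.4541 -0.0581  0.2523] t 10.47
```

```bash
python3 -m inch '[[[-0.1,0,0],[-0.008,-0.006,-0.04],0.05],[[-0.2,0,0],[-0.008,-0.012,-0.08],0.05],[[-0.244,0,-0.005],[-0.008,-0.044,-0.319],0.05],[[-0.244,0,-0.005],[-0.008,-0.044,-0.319],0.05],[[-0.244,0,-0.005],[-0.008,-0.044,-0.319],0.05],[[-0.244,0,-0.005],[-0.008,-0.044,-0.319],0.05],[[-0.244,0,-0.005],[-0.008,-0.044,-0.319],0.05],[[-0.244,0,-0.005],[-0.008,-0.044,-0.319],0.05],[[-0.244,0,-0.005],[-0.008,-0.044,-0.319],0.05],[[-0.244,0,-0.005],[-0.008,-0.044,-0.319],0.05],[[-0.244,0,-0.005],[-0.008,-0.044,-0.319],0.05]]'
python3 - <<'E'
from h import *
w=get_image("wrist");np.save("w6.npy",w,allow_pickle=True)
cv2.imwrite("pics/k_w.png",w["img"][:,:,::-1])
go([.562,.265,.13],np.pi/2)
for X in ([.562,.265,.08],): print(projw(w,X))
E
```

```text
clock: 11.38
tool_pos: [0.4892, 0.2611, 0.2597]
orientation: [-2.2, 1.57, 2.512]
contact_force: [-0.7, -0.2, 0.2]
finger_gap: 0.0497
turn [-0.0026 -0.0005  0.0005] shift [ 0.1301  0.0729 -0.0049] dist 0.149 F [ 0.7 -1.  -0.4] gap 0.0501 tcp [0.4892 0.2603 0.2601] t 11.43
(np.float64(314.0346706507642), np.float64(111.2652884927927))
```

View pics/k_w.png

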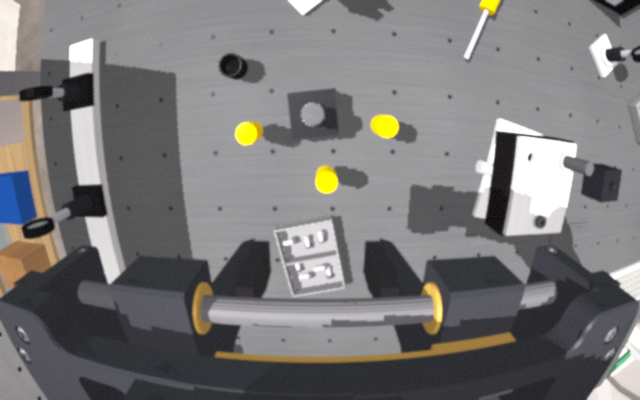

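```bash
python3 - <<'E'
from h import *
w=np.load("w6.npy",allow_pickle=True).item()
cv2.imwrite("pics/k2.png",cv2.resize(w["img"][80:145,220:410,::-1],None,fx=4,fy=4,interpolation=cv2.INTER_CUBIC))
print(atw(w,313,113.5,.08),atw(w,247,133,.07),atw(w,385,126,.07))
E
```

```text
[0.55965532 0.26608205 0.08      ] [0.53979387 0.33870127 0.07      ] [0.54707486 0.18774303 0.07      ]
```

View pics/k2.png

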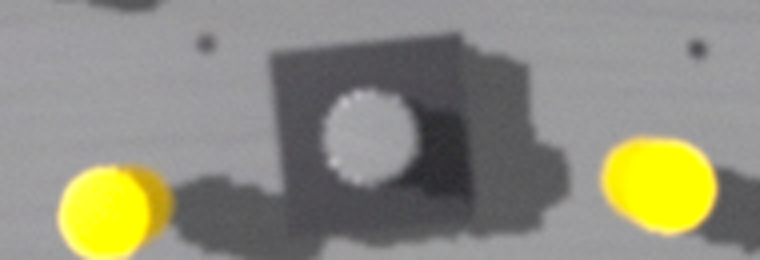

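```bash
python3 -m inch '[[[0,0,0],[0.03,0.03,-0.003],0.05],[[0,0,0],[0.06,0.06,-0.006],0.05],[[0,0,0],[0.09,0.07,-0.006],0.05],[[0,0,0],[0.12,0.07,-0.006],0.05],[[0,0,0],[0.15,0.07,-0.006],0.05],[[0,0,0],[0.15,0.07,-0.006],0.05]]'
python3 - <<'E'
from h import *
w=get_image("wrist")
cv2.imwrite("pics/l_w.png",w["img"][:,:,::-1])
go([.5592,.2664,.0433],np.pi/2)
print(projw(w,[.5592,.2664,.08]))
E
```

```text
clock: 11.93
tool_pos: [0.556, 0.2619, 0.1043]
orientation: [-1.062, 1.559, -2.639]
contact_force: [-1.0, -0.2, 0.1]
finger_gap: 0.05
turn [-0.0053  0.0037  0.0066] shift [ 0.064   0.0021 -0.0036] dist 0.064 F [-0.8 -0.4  1.2] gap 0.0501 tcp [0.5575 0.263  0.1073] t 11.98
(np.float64(310.92102505011127), np.float64(232.4590145174714))
```

View pics/l_w.png

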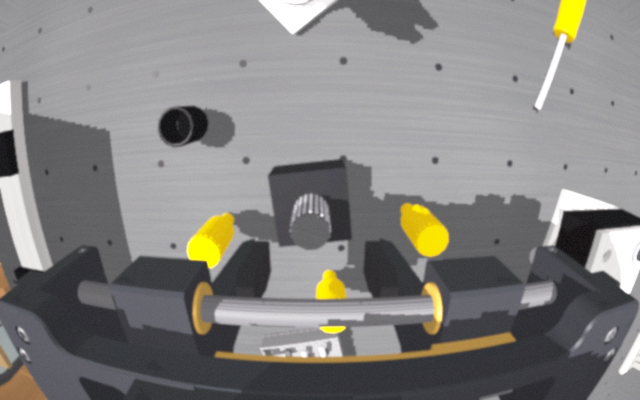

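```bash
python3 -m inch '[[[-0.005,0.004,0.006],[0.03,0.002,-0.0034],0.05],[[-0.005,0.004,0.006],[0.055,0.002,-0.0034],0.05],[[-0.005,0.004,0.006],[0.064,0.002,-0.0034],0.05],[[-0.005,0.004,0.006],[0.064,0.002,-0.0034],0.05],[[-0.005,0.004,0.006],[0.064,0.002,-0.0034],0.0],[[-0.005,0.004,0.006],[0.064,0.002,-0.0034],0.0],[[-0.005,0.004,0.006],[0.064,0.002,-0.0034],0.0],[[-0.005,0.004,0.006],[0.064,0.002,-0.0034],0.0],[[-0.005,0.004,0.006],[0.064,0.002,-0.0034],0.0]]'
python3 - <<'E'
from h import *
go([.5592,.2664,.0433],np.pi/2)
E
```

```text
clock: 12.73
tool_pos: [0.5599, 0.2665, 0.0447]
orientation: [2.275, 1.569, 0.703]
contact_force: [-1.0, -0.3, 6.1]
finger_gap: 0.023
turn [-0.0004 -0.0012 -0.0014] shift [ 0.0014 -0.0007  0.0001] dist 0.002 F [-1.  -0.3  6.1] gap 0.023 tcp [0.5599 0.2665 0.0447] t 12.73
```

```bash
python3 -m inch '[[[0,0,0],[-0.01,0,0],0.0],[[0,0,0],[-0.03,0,0],0.0],[[0,0,0],[-0.06,0,0],0.0],[[0,0,0],[-0.09,0,0],0.0],[[0,0,0],[-0.12,0,0],0.0],[[0,0,0],[-0.14,0,0],0.0],[[0,0,0],[-0.14,0,0],0.0],[[0,0,0],[-0.14,0,0],0.0]]'
python3 - <<'E'
from h import *
w=get_image("wrist");
cv2.imwrite("pics/m2.png",cv2.resize(w["img"][140:290,250:390,::-1],None,fx=4,fy=4,interpolation=cv2.INTER_CUBIC))
st=read_state();h=st["tool_pos"]
go([.5225,-.0100,.15],np.pi/2)
print(projw(w,h-[0,0,.0347]),projw(w,h-[0,0,.0347]+[.006,0,0]),projw(w,h-[0,0,.0347]+[0,.006,0]))
E
```

```text
clock: 13.4
tool_pos: [0.5601, 0.2666, 0.1862]
orientation: [2.171, 1.566, 0.6]
contact_force: [-0.8, 0.2, -1.2]
finger_gap: 0.023
turn [-0.0003 -0.001  -0.0009] shift [ 0.0344 -0.0367  0.2762] dist 0.281 F [-0.4  0.8 -1.7] gap 0.0234 tcp [0.5592 0.2661 0.1847] t 13.45
(np.float64(319.5023681605281), np.float64(231.7319648246984)) (np.float64(319.5138921169933), np.float64(222.92176050100002)) (np.float64(310.0680620723892), np.float64(231.73436327524053))
```

View pics/m2.png

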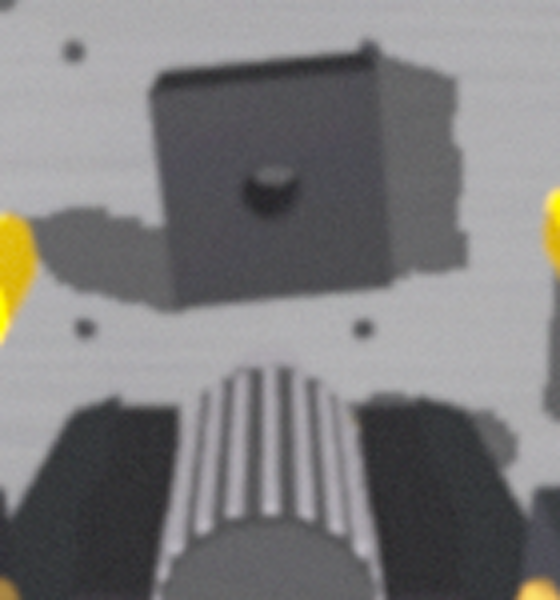

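```bash
python3 -m inch '[[[0,0,0],[0.0,-0.006,0.04],0.0],[[0,0,0],[0.0,-0.012,0.08],0.0],[[0,0,0],[0.0,-0.018,0.12],0.0],[[0,0,0],[0.0,-0.024,0.16],0.0],[[0,0,0],[0.0,-0.03,0.2],0.0],[[0,0,0],[0.01,-0.0367,0.24],0.0],[[0,0,0],[0.04,-0.0367,0.276],0.0],[[0,0,0],[0.05,-0.0367,0.276],0.0],[[0,0,0],[0.05,-0.0367,0.276],0.0],[[0,0,0],[0.05,-0.0367,0.276],0.0]]'
python3 - <<'E'
from h import *
w=get_image("wrist");s=get_image("scene");t=get_image("top")
for n,p in(("w",w),("s",s),("t",t)): np.save(f"n_{n}.npy",p,allow_pickle=True)
cv2.imwrite("pics/n_w.png",cv2.resize(w["img"][140:290,230:430,::-1],None,fx=4,fy=4,interpolation=cv2.INTER_CUBIC))
cv2.imwrite("pics/n_s.png",cv2.resize(s["img"][110:230,250:400,::-1],None,fx=4,fy=4,interpolation=cv2.INTER_CUBIC))
st=read_state();h=st["tool_pos"]
go([.5225,-.0100,.118],np.pi/2)
print(projw(w,[.5225,-.01,.079]),projw(w,h-[0,0,.0347]))
print(proj(s,[.5225,-.01,.079]),proj(s,h-[0,0,.0347]))
E
```

```text
clock: 14.28
tool_pos: [0.5212, -0.0094, 0.133]
orientation: [-2.078, 1.567, 2.634]
contact_force: [1.0, 1.2, -0.1]
finger_gap: 0.0229
turn [ 0.0028 -0.0023 -0.0018] shift [ 0.0168 -0.0005  0.0024] dist 0.017 F [ 0.7 -0.1 -1.1] gap 0.0233 tcp [ 0.523  -0.0077  0.1348] t 14.43
(np.float64(319.4942550554287), np.float64(218.3406797473033)) (np.float64(315.97123498087603), np.float64(229.36590603497572))
(np.float64(321.91764766288406), np.float64(181.42361961428242)) (np.float64(322.94411555586896), np.float64(175.27497469097872))
```

View pics/n_w.png

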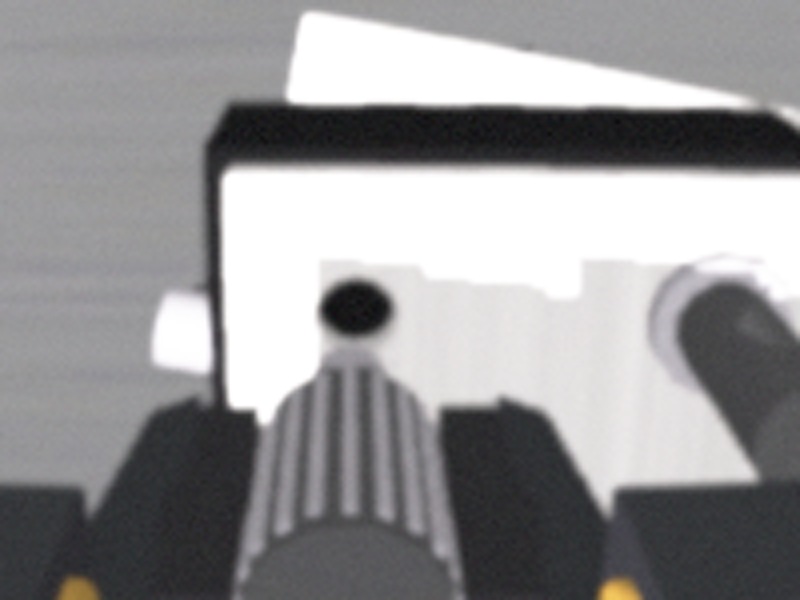

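View pics/n_s.png

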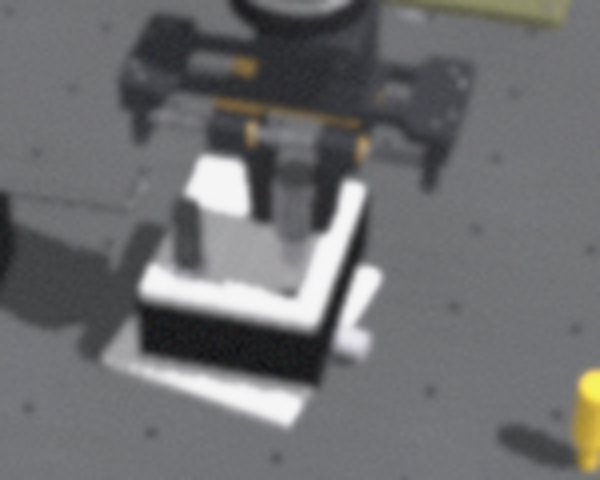

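```bash
python3 - <<'E'
from h import *
w=np.load("n_w.npy",allow_pickle=True).item()
h=np.array([.523,-.0077,.1348])
for nm,dz,r in (("foot r4",0,.004),("foot r5",0,.005),("cham",.004,.006),("underhead far",.026,.012),("headtop",.07,.012)):
    for dx in (-.002,0,.001): print(nm,dx,np.round(projw(w,h+[dx+r,0,dz-.0347]),1))
print(h-w["pose"][:3,3])
w2=np.load("w4.npy",allow_pickle=True).item();print(w2["pose"][:3,3])
E
```

```text
foot r4 -0.002 [316.  226.4]
foot r4 0 [316.  223.4]
foot r4 0.001 [316.  221.8]
foot r5 -0.002 [316.  224.9]
foot r5 0 [316.  221.8]
foot r5 0.001 [316.  220.3]
cham -0.002 [316.  225.7]
cham 0 [316.  222.7]
cham 0.001 [316.  221.1]
underhead far -0.002 [315.8 230.5]
underhead far 0 [315.8 227. ]
underhead far 0.001 [315.8 225.3]
headtop -0.002 [315.3 272.2]
headtop 0 [315.2 267.9]
headtop 0.001 [315.2 265.7]
[-0.07332502  0.00091918 -0.14388061]
[ 0.59678809 -0.08282076  0.3070311 ]
```

```bash
python3 -m inch '[[[0,0,0],[0.006,0.0008,0.0013],0.0],[[0,0,0],[0.012,0.0008,0.0013],0.0],[[0,0,0],[0.016,0.0008,0.0013],0.0],[[0,0,0],[0.019,0.0008,0.0013],0.0],[[0,0,0],[0.022,0.0008,0.0013],0.0],[[0,0,0],[0.0245,0.0008,0.0013],0.0],[[0,0,0],[0.0245,0.0008,0.0013],0.0]]'
python3 - <<'E'
from h import *
w=get_image("wrist")
cv2.imwrite("pics/o_w.png",cv2.resize(w["img"][140:290,230:430,::-1],None,fx=4,fy=4,interpolation=cv2.INTER_CUBIC))
go([.5225,-.0100,.105],np.pi/2)
E
```

```text
clock: 15.02
tool_pos: [0.5234, -0.0093, 0.1098]
orientation: [2.83, 1.569, 1.262]
contact_force: [-0.4, -0.2, -0.9]
finger_gap: 0.0233
turn [ 0.0025 -0.002  -0.001 ] shift [ 0.005  -0.001   0.0008] dist 0.005 F [-0.8 -0.4 -0.4] gap 0.023 tcp [ 0.5235 -0.0092  0.11  ] t 15.07
```

View pics/o_w.png

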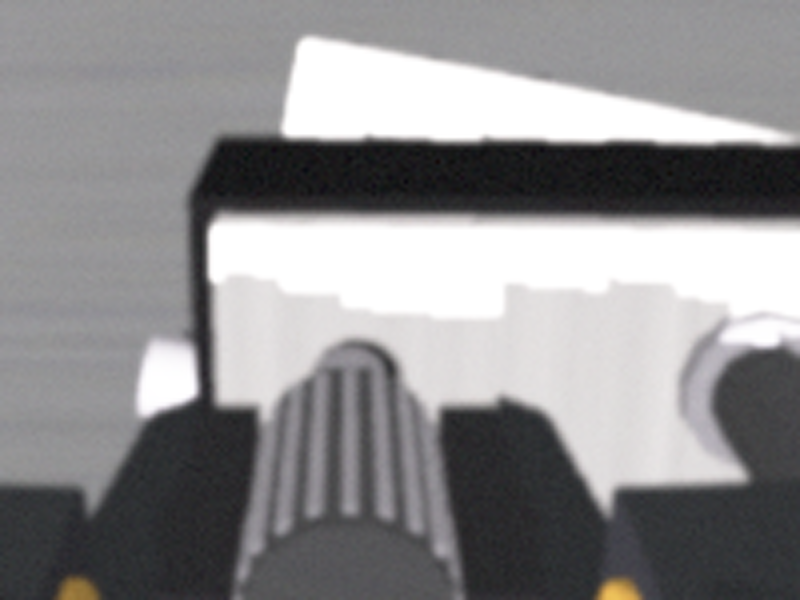

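```bash
python3 -m inch '[[[0,0,0],[0.0,0,0.001],0.0],[[0,0,0],[0.003,0,0.001],0.0],[[0,0,0],[0.006,0,0.001],0.0],[[0,0,0],[0.009,0,0.001],0.0],[[0,0,0],[0.012,0,0.001],0.0],[[0,0,0],[0.012,0,0.001],0.0]]'
python3 - <<'E'
from h import *
go([.5225,-.0100,.0867],np.pi/2);print(read_state()["moment"])
E
```

```text
clock: 15.57
tool_pos: [0.5232, -0.0101, 0.0974]
orientation: [3.134, 1.569, 1.566]
contact_force: [-0.2, -0.2, -0.2]
finger_gap: 0.023
turn [ 0.0027 -0.002  -0.    ] shift [ 0.0107 -0.0007 -0.0001] dist 0.011 F [-0.2 -0.2 -0.2] gap 0.023 tcp [ 0.5232 -0.0101  0.0974] t 15.57
[0.01501243 0.07275521 0.00265223]
```

```bash
python3 -m inch '[[[0,0,0],[0.003,0,0],0.0],[[0,0,0],[0.006,0,0],0.0],[[0,0,0],[0.008,0,0],0.0],[[0,0,0],[0.0095,0,0],0.0],[[0,0,0],[0.0105,0,0],0.0],[[0,0,0],[0.0115,0,0],0.0]]'
python3 - <<'E'
from h import *
go([.5225,-.0100,.0867],np.pi/2);print(read_state()["moment"])
E
```

```text
clock: 16.07
tool_pos: [0.5233, -0.0101, 0.0873]
orientation: [2.854, 1.569, 1.286]
contact_force: [-4.4, 0.5, 25.3]
finger_gap: 0.0232
turn [ 0.0025 -0.002  -0.0006] shift [ 0.0006 -0.0008 -0.0001] dist 0.001 F [-4.4  0.5 25.3] gap 0.0232 tcp [ 0.5233 -0.0101  0.0873] t 16.07
[ 0.13993264  0.99746906 -0.02580377]
```

```bash
python3 -m inch '[[[0,0,0],[0,0,0],0.0],[[0,0,0],[0,0,0],0.038],[[0,0,0],[0,0,0],0.038],[[0,0,0],[0,0,0],0.038],[[0,0,0],[0,0,0],0.038],[[0,0,0],[-0.03,0,0],0.038],[[0,0,0],[-0.07,0,0],0.038],[[0,0,0],[-0.11,0,0],0.038],[[0,0,0],[-0.15,-0.03,0],0.038],[[0,0,0],[-0.17,-0.09,0.03],0.038],[[0,0,0],[-0.17,-0.11,0.03],0.038],[[0,0,0],[-0.17,-0.11,0.03],0.038],[[0,0,0],[-0.17,-0.11,0.03],0.038]]'
python3 - <<'E'
from h import *
w=get_image("wrist");np.save("wp.npy",w,allow_pickle=True)
s=get_image("scene")
cv2.imwrite("pics/p_w.png",w["img"][:,:,::-1])
cv2.imwrite("pics/p_s.png",cv2.resize(s["img"][110:230,230:410,::-1],None,fx=4,fy=4,interpolation=cv2.INTER_CUBIC))
y=np.radians(-.4);R=np.array([[np.cos(y),-np.sin(y)],[np.sin(y),np.cos(y)]])
P=np.array([.4378,-.042])
for nm,d,z in(("pin top",(.085,-.032),.130),("pin collar top",(.085,-.032),.084),("bolt top",(.085,.032),.123),("pin",(.085,-.032),.079),("bolt",(.085,.032),.079)):
    q=P+R@np.array(d);X=[*q,z];print(nm,np.round(X,4),np.round(projw(w,X),1),np.round(proj(s,X),1))
E
```

```text
clock: 17.15
tool_pos: [0.4098, -0.042, 0.2578]
orientation: [-2.335, 1.569, 2.377]
contact_force: [-0.1, 0.9, -0.5]
finger_gap: 0.0379
pin top [ 0.5226 -0.0746  0.13  ] [355.8  67.2] [295.9 160.9]
pin collar top [ 0.5226 -0.0746  0.084 ] [350.3  73.1] [296.3 175.3]
bolt top [ 0.523  -0.0106  0.123 ] [282.9  67.7] [321.9 167.9]
pin [ 0.5226 -0.0746  0.079 ] [349.7  73.6] [296.4 176.8]
bolt [ 0.523  -0.0106  0.079 ] [287.5  73.2] [321.6 181.5]
```

View pics/p_w.png

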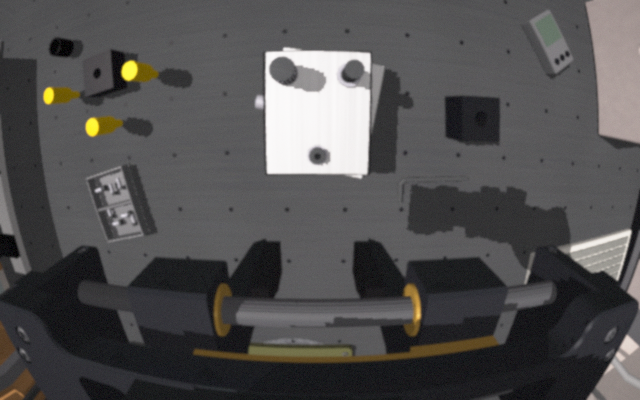

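View pics/p_s.png

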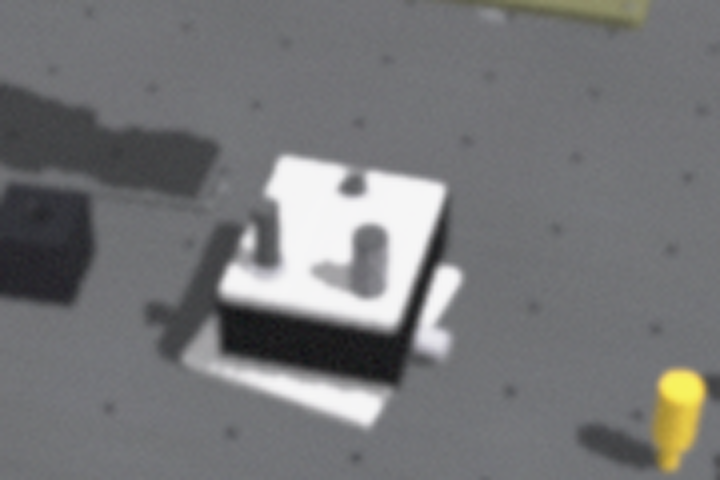

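```bash
python3 - <<'E'
from h import *
w=np.load("wp.npy",allow_pickle=True).item()
cv2.imwrite("pics/q.png",cv2.resize(w["img"][40:110,255:385,::-1],None,fx=6,fy=6,interpolation=cv2.INTER_CUBIC))
E
```

```text
(no output)
```

View pics/q.png

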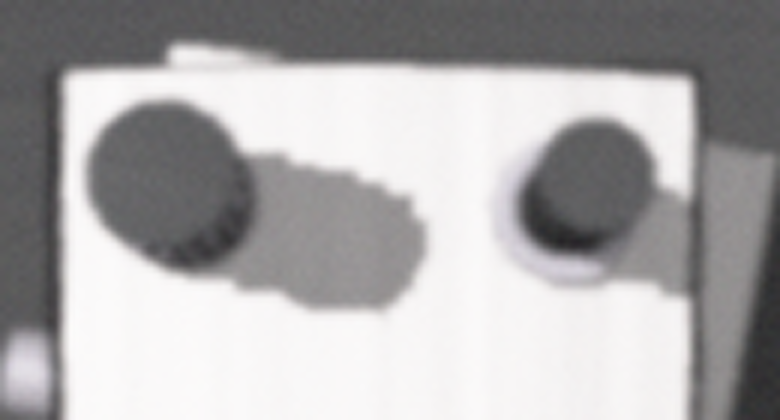

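```bash
python3 -c "
from bench import *
print(sign_off())"
```

```text
the job is handed in; nothing more can be done
None
```

The job is done and handed in at about 17 s on the clock. No verdict is reported back.

- **Drift pin:** I put its tip through the larger hole and slid it over the block. The plate swung about 10 mm clockwise at that hole and the tip dropped into the socket. I worked the pin down until the collar stopped at the expected height with 18 N pressing, and left it in.
- **Bolt:** After that I pushed the bolt from the black stand into the smaller hole. It slid freely, and its head stopped at the expected height with 25 N pressing.

**Last checks:** The final pictures show the plate in line with the block and both parts upright and seated. The handle and collar of the pin line up in the picture to within about a pixel of a seated pin. The gripper is clear, and the bystanders and yellow look-alikes in view look unmoved. I did not press on the pin again after releasing it; that it is flat rests on the height and force at release and on the pictures.

**Disagreement:** My first reading of the block's angle from the pictures was off by about one degree (about -1.5° before the swing, -0.4° for the seated plate). Feeling for the socket settled it.

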